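Put the set of brass cups into their foam blocks

TASK

Put each of the four open brass cups into the foam block whose round recess is cut for it: the smallest cup into the smallest recess, the next into the next, up to the largest cup in the largest. Each must end standing upright, mouth up, flat on the floor of its recess; set the cups down rather than drop them, do not tip any over, and leave the bell and the padlock where they are.

Things in the scene. Friction and masses are not known exactly. Their poses are not given: they have to be found in the camera images.
- cup_xs_mid (a point): the smallest of the four open, empty cups of dull aged brass, all alike but for size: outer diameter 26 mm (very slightly narrower at the foot), height 50 mm, wall 2.5 mm, standing upright, mouth up. This point is on its axis, half-way up (25 mm above its underside); z is its axis, pointing up to the mouth
- cup_s_mid (a point): the second smallest of the four open, empty cups of dull aged brass, all alike but for size: outer diameter 38 mm (very slightly narrower at the foot), height 60 mm, wall 2.5 mm, standing upright, mouth up. This point is on its axis, half-way up (30 mm above its underside); z is its axis, pointing up to the mouth
- cup_m_mid (a point): the second largest of the four open, empty cups of dull aged brass, all alike but for size: outer diameter 50 mm (very slightly narrower at the foot), height 72 mm, wall 2.5 mm, standing upright, mouth up. This point is on its axis, half-way up (36 mm above its underside); z is its axis, pointing up to the mouth
- cup_l_mid (a point): the largest of the four open, empty cups of dull aged brass, all alike but for size: outer diameter 62 mm (very slightly narrower at the foot), height 84 mm, wall 2.5 mm, standing upright, mouth up. This point is on its axis, half-way up (42 mm above its underside); z is its axis, pointing up to the mouth
- block_xs_floor (a point): the smallest of the four square dark grey foam blocks (72 x 72 x 18 mm, firm, fixed to the table), each with one round recess in the middle of its top: recess diameter 44 mm, 6 mm deep, with a flat pale-lined floor 12 mm above the table; cut for the smallest cup (9 mm of room all round). This point is the centre of the recess floor; x and y are along the block's edges, z up. Fingers that hold a cup lower than 6 mm above its underside would meet the block
- block_s_floor (a point): the second smallest of the four square dark grey foam blocks (84 x 84 x 18 mm, firm, fixed to the table), each with one round recess in the middle of its top: recess diameter 56 mm, 6 mm deep, with a flat pale-lined floor 12 mm above the table; cut for the second smallest cup (9 mm of room all round). This point is the centre of the recess floor; x and y are along the block's edges, z up. Fingers that hold a cup lower than 6 mm above its underside would meet the block
- block_m_floor (a point): the second largest of the four square dark grey foam blocks (96 x 96 x 18 mm, firm, fixed to the table), each with one round recess in the middle of its top: recess diameter 68 mm, 6 mm deep, with a flat pale-lined floor 12 mm above the table; cut for the second largest cup (9 mm of room all round). This point is the centre of the recess floor; x and y are along the block's edges, z up. Fingers that hold a cup lower than 6 mm above its underside would meet the block
- block_l_floor (a point): the largest of the four square dark grey foam blocks (108 x 108 x 18 mm, firm, fixed to the table), each with one round recess in the middle of its top: recess diameter 80 mm, 6 mm deep, with a flat pale-lined floor 12 mm above the table; cut for the largest cup (9 mm of room all round). This point is the centre of the recess floor; x and y are along the block's edges, z up. Fingers that hold a cup lower than 6 mm above its underside would meet the block
- bell_mid (a point): small brass hand bell standing mouth down, 60 mm across at the foot, 94 mm high, dark wooden handle on top; to be left alone. This point is on its axis, half-way up (47 mm); z up
- padlock_mid (a point): old dark iron padlock lying flat, body 42 x 50 x 20 mm, shackle towards its x (71 mm long in all); to be left alone. This point is the body's centre, 10 mm above the table; z up
There are look-alikes about, which are no part of the job. Leave any blue look-alike of the part that bears cup_m_mid alone.

How it is judged:
At the end, for the whole second after the job is handed in: Each of the four cups stands at rest on the floor of the recess of its own size: within 12 mm of the recess centre, its underside at floor height (between 4 mm below and 3 mm above), upright within 0.1 rad; bell and padlock are within 30 mm of where they began (horizontal distance between cup_xs_mid and block_xs_floor below 0.012 m and z of cup_xs_mid in the frame of block_xs_floor between 0.021 and 0.028 m and angle between each of cup_xs_mid, cup_s_mid, cup_m_mid, cup_l_mid's own z axis and vertical below 0.1 rad and linear speed of each of cup_xs, cup_s, cup_m, cup_l below 0.02 m/s and horizontal distance between cup_s_mid and block_s_floor below 0.012 m and z of cup_s_mid in the frame of block_s_floor between 0.026 and 0.033 m and horizontal distance between cup_m_mid and block_m_floor below 0.012 m and z of cup_m_mid in the frame of block_m_floor between 0.032 and 0.039 m and horizontal distance between cup_l_mid and block_l_floor below 0.012 m and z of cup_l_mid in the frame of block_l_floor between 0.038 and 0.045 m and distance of each of bell_mid, padlock_mid from where it was at the start of the episode below 0.03 m); the robot touches nothing.
It fails at once if a cup is tipped over (angle between any of cup_xs_mid, cup_s_mid, cup_m_mid, cup_l_mid's own z axis and vertical above 0.8 rad).
It fails at once if a cup is dropped (moves at over 0.7 m/s while nothing holds it, as after a fall of 25 mm) ((contact force between each of the arm, the fingers and cup_xs below 0.01 N and linear speed of cup_xs above 0.7 m/s) or (contact force between each of the arm, the fingers and cup_s below 0.01 N and linear speed of cup_s above 0.7 m/s) or (contact force between each of the arm, the fingers and cup_m below 0.01 N and linear speed of cup_m above 0.7 m/s) or (contact force between each of the arm, the fingers and cup_l below 0.01 N and linear speed of cup_l above 0.7 m/s)).
It fails at once if the bell is shifted by more than 30 mm (distance of bell_mid from where it was at the start of the episode above 0.03 m).
It fails at once if the padlock is shifted by more than 30 mm (distance of padlock_mid from where it was at the start of the episode above 0.03 m).
It also fails if it takes over 106 s, if anything falls off the work surface, if the arm or the gripper's body presses on something with over 40 N, if the wrist force passes 120 N, or if a joint passes its speed limit or range.

ROBOT

A 7-joint arm with a two-finger parallel gripper is mounted at the origin on the work surface. World frame = base frame: x ahead of the robot, y to its left, z up, the work surface at z = 0. Lengths are in m, angles in rad, forces in N, time in s.
With the tool pointing down it reaches from about 0.425 to 0.95 m from the base axis. Payload 16.7 kg.
Tool frame: the origin (TCP) lies midway between the tips of the shut fingers; the grasp point (between the pads) lies 19 mm behind it; z points along the fingers, y is the line along which they close (so a half turn about z gives the same grasp; the last joint's range is limited). The gripper opens to 94 mm and grips with 3 to 60 N. Pads are 16 mm wide; open, the fingers measure 119 mm over their backs; the gripper's body (75 mm by 177 mm) begins 78 mm behind the grasp point.
Start: joints at [-0.149, 0.426, 0.074, 1.606, -0.034, 1.111, -0.067], TCP at [0.675, -0, 0.205] pointing down, gripper open.
Joint ranges: [-2.85, 2.85], [-0.5, 2.14], [-1.23, 1.37], [0.21, 2.46], [-1.02, 4.16], [0.16, 2.05], [-2.73, 2.73]. Speed limits (rad/s): [1.89, 1.89, 2.39, 2.39, 3.01, 3.01, 3.01].

INTERFACE

Orientations are given as a unit quaternion [w, x, y, z].
In Python, from workcell import robot, imaging, workorder gives the robot as it stands.
- The arm moves only by the tool carry_out, never from a script. Its argument "commands" is one flat list of numbers, 7 for each row, row after row: the shift along the tool's x, y, z in units of 25 mm (1.0 is 25 mm), then the turn, a rotation vector about the tool's x, y, z in units of 5 degrees (1.0 is 5 degrees), then the opening, from 0 (shut) to 1 (fully open). A call has 1 to 5 rows; each row shifts and turns the commanded pose from where the row before left it, along the tool's axes as they then stand; what a row does not reach is not made up. A row lasts 1/10 s, in which the tool goes at most 50 mm and 8.59 degrees, less where a joint would pass 70% of its speed; a pose out of reach is approached as far as the arm can. A call is refused whole if a number of a shift passes 1 or a number of a turn 1, either way. A call with a gripper value outside its range is refused whole. The fingers move at their own pace and stop on an object; "squeeze" is the grip in N (left out, the last holds). Time passes only in rows, so rows that do not move let the fingers close. It gives the time, the measured TCP pose, the force, the opening and the grip force at its end, in the units of the state.
- robot.sense(): the state, without advancing time (a new reading comes with each control period).
- imaging.get_image(name): name is "scene" or "side" or "wrist"; returns a dict with "color" (400x640x3 uint8, blue, green, red), "z_map" (400x640 float32, m along the optical axis (not along the pixel's ray), 0 where there is no reading), "fx", "fy", "cx", "cy" (pixels), "R" (3x3) and "t" (3): a world point X has camera coordinates R X + t. Camera axes: x right, y down, z forward; pixel columns grow to the right and rows downward; lengths in m; the calibration is good to about 2 mm. A picture is of the moment at which its call begins.
- workorder.hand_in(): hands the job in; it is judged then, once.
The state is a dict: "clock": time; "joint_positions": joint angles; "joint_velocities": joint speeds; "effort": joint torques, N m; "tcp_pos": TCP position; "orientation": TCP orientation; "wrist_force": force on the tool from outside, world axes, zero at the start; "wrist_torque": the same for the moment, N m; "opening": finger opening in m; "grip_force": force on a finger pad.
Only numpy, scipy, OpenCV 4.12 (cv2) and the standard library are available. Lean on these libraries where they do the work, as an engineer would, in place of code of your own. Each camera call takes 0.05 s, during which the arm holds its last target. There are 200 camera calls.

## Working session

There is one attempt and no reset: what is moved stays moved. The work goes in short steps, Python scripts to look and compute and a tool call to move; the robot and the scene stay as the last step left them, time stands still between calls to the robot, and variables do not carry over. Pictures are saved under pics/ and viewed, at most 14 in all, crops included, and the job is handed in when it is done.

Besides the shell and the picture viewer there is one more tool, called after ">>>" in YAML: its name, and indented under it one key for each argument. carry_out: Moves the arm, as the interface text tells. Its arguments: {"type":"object","properties":{"commands":{"type":"array","items":{"type":"number"}},"squeeze":{"type":"number"}},"required":["commands"]}

```bash
mkdir -p pics; ls; cat > h.py <<'E'
import numpy as np, cv2
from workcell import robot, imaging, workorder
def pts(im):
    z=im["z_map"]; v,u=np.indices(z.shape)
    c=np.stack([(u-im["cx"])/im["fx"]*z,(v-im["cy"])/im["fy"]*z,z],-1)
    P=(c-np.array(im["t"]))@np.array(im["R"]); P[z<=0]=np.nan
    return P
E
python3 - <<'E'
from h import *
for n in("scene","side","wrist"):
    im=imaging.get_image(n); np.savez(f"{n}0.npz",**im); cv2.imwrite(f"pics/{n}0.png",im["color"])
    print(n,im["fx"],-np.array(im["R"]).T@im["t"])
s=robot.sense();print(s["tcp_pos"],s["orientation"],s["opening"],s["clock"])
E
```

```text
pics
scene 440.65673606939515 [0.87639386 0.48487577 1.09743274]
side 471.0551928152822 [-0.02991104 -0.84718606  0.74313837]
wrist 352.6151485820796 [0.67450392 0.07072988 0.38430504]
[ 6.74654841e-01 -3.23035116e-05  2.04934336e-01] [-3.27669162e-04  7.07118601e-01  7.07094785e-01 -3.75521391e-04] 0.09415828455432065 0.15
```

View pics/scene0.png

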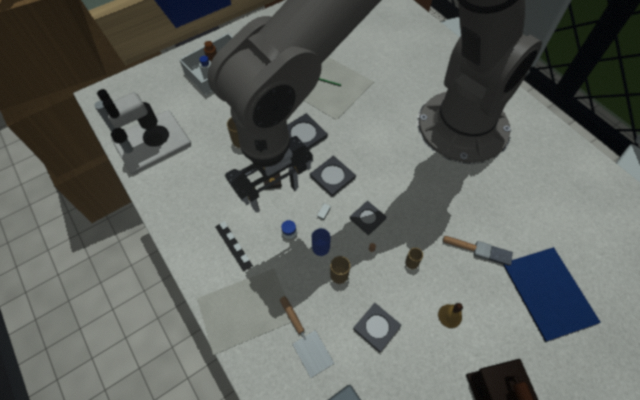

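View pics/side0.png

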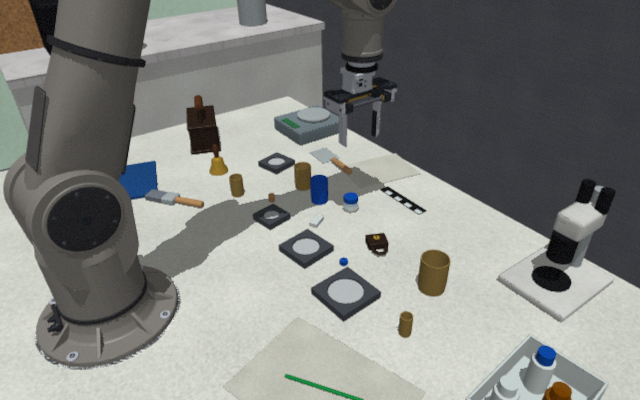

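Side view: the cups are xs (405,323), s (236,185), m (302,176) and l (433,272). The blocks are xs (271,215), s (276,162), m (306,247) and l (346,292). Things that could be mistaken for a cup or part: the blue cup (319,190), a blue cap (350,202), a small cork-like object (271,197), the bell (217,162) and the padlock (377,243). I choose the brass cups and will check their sizes.

```bash
cat >> h.py <<'E'
def load(n): return dict(np.load(n+".npz"))
def ray(im,u,v,z):
    R=np.array(im["R"]);C=-R.T@im["t"];d=R.T@np.array([(u-im["cx"])/im["fx"],(v-im["cy"])/im["fy"],1]);return C+d*(z-C[2])/d[2]
E
python3 - <<'E'
from h import *
from scipy.optimize import least_squares
im=load("side0");P=pts(im);hsv=cv2.cvtColor(im["color"],cv2.COLOR_BGR2HSV);V,U=np.indices(hsv.shape[:2])
cups=dict(xs=(405,323,13,.05),s=(236,185,19,.06),m=(302,176,25,.072),l=(433,272,31,.084))
for k,(u,v,r,h) in cups.items():
    m=(abs(U-u)<26)&(abs(V-v)<34)&(hsv[...,0]>10)&(hsv[...,0]<32)&(hsv[...,1]>90)
    n,l,st,c=cv2.connectedComponentsWithStats(m.astype(np.uint8));m=l==l[v,u]
    p=P[m];zz=p[:,2];print(k,"n",m.sum(),"bbox",U[m].min(),U[m].max(),V[m].min(),V[m].max(),"z",np.nanpercentile(zz,[2,98]).round(3))
    w=p[(zz<h*.6)&(zz>.008)][:,:2]  # outer wall only
    C=-im["R"].T@im["t"]
    f=lambda q:np.hypot(*(w-q).T)-r/1000
    d=w.mean(0)-C[:2];d/=np.linalg.norm(d)
    s=least_squares(f,w.mean(0)+d*.01,loss="soft_l1",f_scale=.002)
    f2=least_squares(lambda q:np.hypot(*(w-q[:2]).T)-q[2],[*s.x,r/1000],loss="soft_l1",f_scale=.002)
    print("  c",s.x.round(4),"rms",np.std(f(s.x)).round(4),"free",f2.x.round(4))
for k,(u,v) in dict(xs=(271,216),s=(276,162),m=(306,247),l=(346,292)).items():
    m=(abs(U-u)<45)&(abs(V-v)<30)&(hsv[...,2]>(90))
    n,l,st,c=cv2.connectedComponentsWithStats(m.astype(np.uint8),connectivity=4);L=l[v,u]
    ct=max(cv2.findContours((l==L).astype(np.uint8),0,1)[0],key=len)[:,0]
    w=np.array([ray(im,*q,.012)[:2] for q in ct]);mm=(l==L);
    print("block",k,hsv[v,u],mm.sum(),"c",((w.min(0)+w.max(0))/2).round(4),"ext",np.ptp(w,axis=0).round(4),"z",np.nanmedian(P[mm][:,2]).round(4))
for k,b in dict(bell=(217,162),padlock=(377,243),blue=(319,190),cap=(350,202),cork=(271,197)).items(): print(k,P[b[1],b[0]].round(3))
cv2.imwrite("pics/crop.png",cv2.resize(im["color"][140:350,190:470],None,fx=2.8,fy=2.8,interpolation=2))
E
```

```text
xs n 279 bbox 399 412 312 336 z [0.006 0.051]
  c [ 0.4668 -0.4113] rms 0.0011 free [ 0.4663 -0.4118  0.0123]
s n 253 bbox 230 243 174 196 z [0.005 0.06 ]
  c [0.4347 0.2605] rms 0.002 free [0.4342 0.2587 0.0174]
m n 393 bbox 295 310 162 189 z [0.005 0.072]
  c [0.6117 0.1795] rms 0.002 free [0.6108 0.1777 0.0233]
l n 1164 bbox 418 449 250 295 z [0.008 0.084]
  c [ 0.6053 -0.3505] rms 0.0014 free [ 0.6046 -0.3513  0.0298]
block xs [102   9 146] 90 c [0.453  0.0918] ext [0.0381 0.0368] z 0.0116
block s [108   7 188] 110 c [0.6182 0.346 ] ext [0.0547 0.0527] z 0.0121
block m [ 95   8 188] 368 c [ 0.4527 -0.0751] ext [0.0659 0.0644] z 0.0119
block l [ 84   7 187] 734 c [ 0.4376 -0.2563] ext [0.0779 0.0776] z 0.012
bell [0.441 0.402 0.042]
padlock [ 0.598 -0.175  0.017]
blue [0.594 0.066 0.051]
cap [ 0.64  -0.015  0.036]
cork [0.494 0.163 0.016]
```

View pics/crop.png

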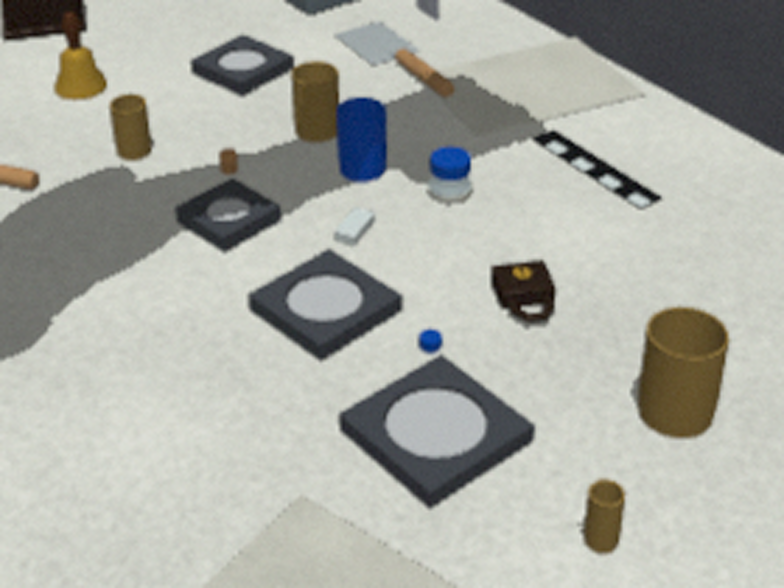

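The crop confirms the choices, and cup diameters and heights match. The near lip of a recess hides part of its floor from the side camera, so I take block centres from the top faces by depth, and check s and m from the scene camera.

```bash
python3 - <<'E'
from h import *
B=dict(xs=(.453,.0918,72),s=(.6182,.346,84),m=(.4527,-.0751,96),l=(.4376,-.2563,108))
C=dict(xs=(.4668,-.4113,26),s=(.4347,.2605,38),m=(.6117,.1795,50),l=(.6053,-.3505,62))
H=dict(xs=.05,s=.06,m=.072,l=.084)
for n in("side0","scene0"):
    P=pts(load(n))
    for k,(x,y,w) in B.items():
        m=(np.hypot(P[...,0]-x,P[...,1]-y)<w*.00085)&(abs(P[...,2]-.018)<.0035)
        if m.sum()<30: continue
        q=P[m][:,:2].astype(np.float32)*1000
        r=cv2.minAreaRect(q);print(n,"block",k,m.sum(),np.round(r[0],1),np.round(r[1],1),round(r[2]))
    for k,(x,y,w) in C.items():
        m=(np.hypot(P[...,0]-x,P[...,1]-y)<w*.0008)&(abs(P[...,2]-H[k])<.004)
        if m.sum()<8: continue
        c,r=cv2.minEnclosingCircle(P[m][:,:2].astype(np.float32)*1000);print(n,"cup",k,m.sum(),np.round(c,1),round(r,1),np.median(P[m][:,2]).round(3))
E
```

```text
side0 block xs 322 [450.3  89.5] [75.9 76.7] 9
side0 block s 245 [615.1 341.2] [87.2 90.2] 14
side0 block m 659 [450.  -79.2] [ 98.7 101.7] 8
side0 block l 1089 [ 434.9 -258.5] [111.4 111.2] 5
side0 cup xs 60 [ 465.5 -411.9] 14.2 0.049
side0 cup s 36 [433.9 259.7] 20.4 0.058
side0 cup m 55 [612.9 176.7] 28.6 0.07
side0 cup l 124 [ 604.5 -351.3] 32.5 0.082
scene0 block xs 421 [450.5  92.9] [74.1 72.9] 9
scene0 block s 814 [615.1 343.9] [84.6 84.4] 13
scene0 block m 570 [451.5 -74.8] [97.8 99.5] 9
scene0 block l 383 [ 432.1 -255. ] [102.6 110.6] 4
scene0 cup s 48 [434.3 263.5] 19.0 0.06
scene0 cup m 71 [612.6 182.1] 25.0 0.071
scene0 cup l 22 [ 617.4 -347.7] 30.3 0.083
```

>>> carry_out:
  commands: [-1,-0.52,0.2,0,0,0,1,-1,-0.52,0.2,0,0,0,1,-1,-0.52,0.2,0,0,0,1,-1,-0.52,0.2,0,0,0,1,-1,-0.52,0.2,0,0,0,1]

```text
clock: 0.65
tcp_pos: [0.6092, -0.1259, 0.1801]
orientation: [-0.0, 0.707, 0.707, -0.0]
wrist_force: [0.7, -0.4, -0.2]
opening: 0.0937
grip_force: 0.0
```

>>> carry_out:
  commands: [-1,-0.52,0.2,0,0,0,1,-1,-0.52,0.2,0,0,0,1,-1,-0.52,0.2,0,0,0,1,-1,-0.52,0.2,0,0,0,1,-1,-0.52,0.2,0,0,0,1]

```text
clock: 1.15
tcp_pos: [0.5442, -0.2509, 0.1551]
orientation: [-0.0, 0.707, 0.707, -0.0]
wrist_force: [0.4, 0.1, 0.8]
opening: 0.0938
grip_force: 0.0
```

>>> carry_out:
  commands: [-1,-0.52,0.2,0,0,0,1,-1,-0.52,0.2,0,0,0,1,-1,-0.52,0.2,0,0,0,1,-1,-0.52,0.2,0,0,0,1,-1,-0.52,0.2,0,0,0,1]

```text
clock: 1.65
tcp_pos: [0.4792, -0.3759, 0.1301]
orientation: [-0.0, 0.707, 0.707, -0.0]
wrist_force: [0.5, -0.3, 0.3]
opening: 0.0941
grip_force: 0.0
```

>>> carry_out:
  commands: [-1,-0.52,0,0,0,0,1,-0.46,0,0,0,0,0,1,0,0,0,0,0,0,1]

```text
clock: 1.95
tcp_pos: [0.4667, -0.4128, 0.1304]
orientation: [0.0, 0.708, 0.706, -0.0]
wrist_force: [-0.1, 0.1, 0.4]
opening: 0.0944
grip_force: 0.0
```

>>> carry_out:
  commands: [0,0,1,0,0,0,1,0,0,1,0,0,0,1,0,0,1,0,0,0,1,0,0,1,0,0,0,1,0,0,0.56,0,0,0,1]
  squeeze: 12

```text
clock: 2.45
tcp_pos: [0.4675, -0.4093, 0.0146]
orientation: [-0.001, 0.706, 0.708, 0.0]
wrist_force: [-0.1, -0.4, 0.1]
opening: 0.0939
grip_force: 0.0
```

>>> carry_out:
  commands: [0,0,0,0,0,0,0.5,0,0,0,0,0,0,0.2,0,0,0,0,0,0,0.2,0,0,0,0,0,0,0.2,0,0,0,0,0,0,0.2]

```text
clock: 2.95
tcp_pos: [0.4673, -0.4118, 0.0173]
orientation: [0.001, 0.707, 0.707, 0.0]
wrist_force: [0.1, -0.1, -0.8]
opening: 0.0577
grip_force: 0.0
```

>>> carry_out:
  commands: [0,0,0,0,0,0,0.2,0,0,0,0,0,0,0.2,0,0,0,0,0,0,0.2,0,0,0,0,0,0,0.2,0,0,0,0,0,0,0.2]

```text
clock: 3.45
tcp_pos: [0.4669, -0.4115, 0.0164]
orientation: [-0.0, 0.707, 0.707, -0.0]
wrist_force: [-0.2, -0.4, 0.2]
opening: 0.025
grip_force: 12.0
```

>>> carry_out:
  commands: [0,0,-0.5,0,0,0,0.2,0,0,-1,0,0,0,0.2,0,0,-1,0,0,0,0.2,0.5,0,0,0,0,0,0.2,0.6,-0.06,0,0,0,0,0.2]

```text
clock: 3.95
tcp_pos: [0.4657, -0.3837, 0.0798]
orientation: [0.001, 0.707, 0.707, 0.0]
wrist_force: [0.5, 0.5, -1.1]
opening: 0.0248
grip_force: 12.0
```

>>> carry_out:
  commands: [1,-0.03,0,0,0,0,0.2,1,-0.03,0,0,0,0,0.2,1,-0.03,0,0,0,0,0.2,1,-0.03,0,0,0,0,0.2,1,-0.03,0,0,0,0,0.2]

```text
clock: 4.45
tcp_pos: [0.4607, -0.2567, 0.0783]
orientation: [-0.001, 0.707, 0.707, -0.0]
wrist_force: [0.8, 0.6, -0.5]
opening: 0.0246
grip_force: 12.0
```

>>> carry_out:
  commands: [1,-0.03,0,0,0,0,0.2,1,-0.03,0,0,0,0,0.2,1,-0.03,0,0,0,0,0.2,1,-0.03,0,0,0,0,0.2,1,-0.03,0,0,0,0,0.2]

```text
clock: 4.95
tcp_pos: [0.4567, -0.132, 0.0784]
orientation: [-0.001, 0.707, 0.707, -0.0]
wrist_force: [0.9, -0.2, -0.3]
opening: 0.0248
grip_force: 12.0
```

>>> carry_out:
  commands: [1,-0.03,0,0,0,0,0.2,1,-0.03,0,0,0,0,0.2,1,-0.03,0,0,0,0,0.2,1,-0.03,0,0,0,0,0.2,1,-0.03,0,0,0,0,0.2]

```text
clock: 5.45
tcp_pos: [0.4528, -0.0074, 0.0784]
orientation: [-0.0, 0.707, 0.707, -0.001]
wrist_force: [0.5, 0.0, -1.2]
opening: 0.0255
grip_force: 12.0
```

>>> carry_out:
  commands: [1,-0.03,0,0,0,0,0.2,1,-0.03,0,0,0,0,0.2,1,-0.03,0,0,0,0,0.2,1,-0.03,0,0,0,0,0.2,0,0,0,0,0,0,0.2]

```text
clock: 5.95
tcp_pos: [0.4498, 0.0944, 0.0785]
orientation: [-0.001, 0.705, 0.709, -0.0]
wrist_force: [-0.8, -1.7, -0.7]
opening: 0.025
grip_force: 12.0
```

```bash
cat >> h.py <<'E'
def snap(n,name,box,k):
    im=imaging.get_image(n);a,b,c,d=box;cv2.imwrite(f"pics/{name}.png",cv2.resize(im["color"][a:b,c:d],None,fx=k,fy=k,interpolation=2))
    s=robot.sense();print(s["tcp_pos"].round(4) if hasattr(s["tcp_pos"],"round") else s["tcp_pos"]);return im
E
python3 -c "
from h import *
snap('side','xs_hold',(120,270,170,400),3)"
```

```text
[0.4499 0.0926 0.0785]
```

View pics/xs_hold.png

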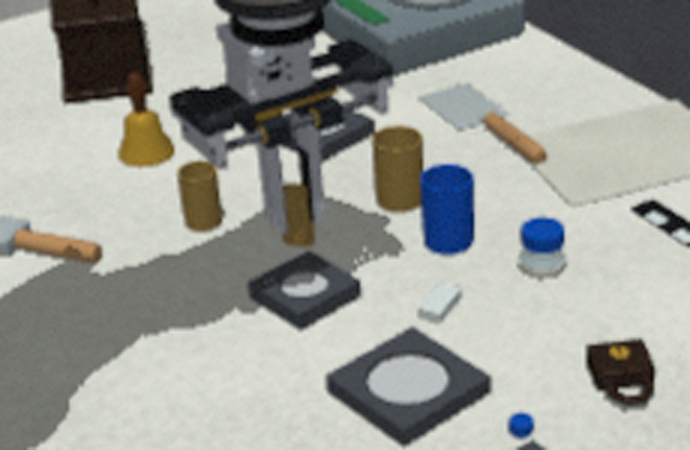

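The xs cup hangs upright in the fingers (crop 298,215) above its block (303,287). Lowering and releasing it.

>>> carry_out:
  commands: [0,0,0.6,0,0,0,0.2,0,0,0.6,0,0,0,0.2,0,0,0.5,0,0,0,0.2,0,0,0.2,0,0,0,0.2,0,0,0,0,0,0,0.2]

```text
clock: 6.5
tcp_pos: [0.4503, 0.0904, 0.0309]
orientation: [-0.0, 0.707, 0.707, -0.001]
wrist_force: [0.0, 0.4, -0.0]
opening: 0.0252
grip_force: 12.0
```

>>> carry_out:
  commands: [0,0,0.06,0,0,0,0.2,0,0,0,0,0,0,0.2,0,0,0,0,0,0,0.2]

```text
clock: 6.8
tcp_pos: [0.4514, 0.091, 0.0304]
orientation: [0.0, 0.707, 0.707, 0.0]
wrist_force: [-0.1, 0.2, 0.0]
opening: 0.0253
grip_force: 12.0
```

>>> carry_out:
  commands: [0,0,0.05,0,0,0,0.2,0,0,0.03,0,0,0,0.2,0,0,0,0,0,0,0.4,0,0,0,0,0,0,0.7,0,0,0,0,0,0,1]

```text
clock: 7.3
tcp_pos: [0.4512, 0.091, 0.028]
orientation: [-0.0, 0.707, 0.707, -0.0]
wrist_force: [0.1, 0.5, 0.4]
opening: 0.0457
grip_force: 0.0
```

>>> carry_out:
  commands: [0,0,0,0,0,0,1,0,0,0,0,0,0,1,0,0,-0.5,0,0,0,1,0,0,-1,0,0,0,1,0,0,-1,0,0,0,1]

```text
clock: 7.8
tcp_pos: [0.4508, 0.0909, 0.091]
orientation: [-0.0, 0.707, 0.707, -0.001]
wrist_force: [-0.4, 0.0, -1.1]
opening: 0.0856
grip_force: 0.0
```

>>> carry_out:
  commands: [0,0,-1,0,0,0,1,0.84,0,-0.5,0,0,0,1,1,-0.1,0,0,0,0,1,1,-0.1,0,0,0,0,1,1,-0.1,0,0,0,0,1]

```text
clock: 8.3
tcp_pos: [0.4436, 0.1879, 0.1282]
orientation: [0.0, 0.707, 0.707, 0.0]
wrist_force: [0.5, -0.2, 0.2]
opening: 0.0941
grip_force: 0.0
```

>>> carry_out:
  commands: [1,-0.1,0,0,0,0,1,1,-0.1,0,0,0,0,1,1,-0.1,0,0,0,0,1,0,0,0,0,0,0,1,0,0,0,0,0,0,1]

```text
clock: 8.8
tcp_pos: [0.436, 0.262, 0.1278]
orientation: [-0.0, 0.707, 0.707, -0.0]
wrist_force: [-0.9, 0.2, 0.0]
opening: 0.0943
grip_force: 0.0
```

```bash
python3 -c "
from h import *
im=snap('side','xs_done',(120,270,170,400),3)"
```

```text
[0.4362 0.2613 0.1278]
```

View pics/xs_done.png

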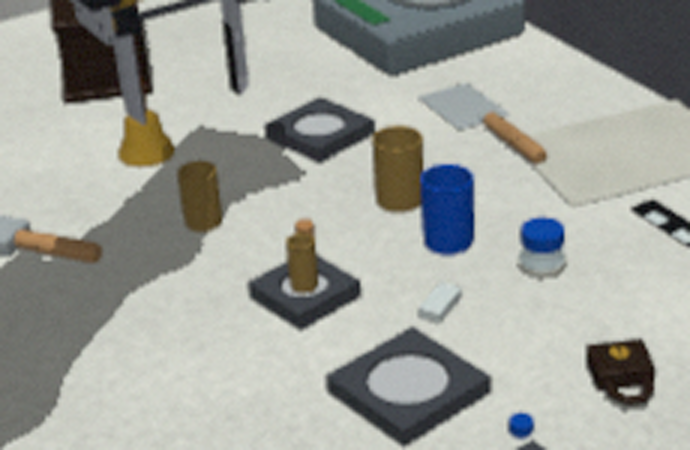

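The xs cup stands upright in its recess (crop 302,265); the cork sits behind it. Now the s cup.

>>> carry_out:
  commands: [0,0,1,0,0,0,1,0,0,1,0,0,0,1,0,0,1,0,0,0,1,0,0,1,0,0,0,1,0,0,0.24,0,0,0,1]
  squeeze: 15

```text
clock: 9.35
tcp_pos: [0.4353, 0.26, 0.02]
orientation: [-0.0, 0.708, 0.707, -0.002]
wrist_force: [-0.7, 0.5, 0.4]
opening: 0.0938
grip_force: 0.0
```

>>> carry_out:
  commands: [0,0,0,0,0,0,0.3,0,0,0,0,0,0,0.3,0,0,0,0,0,0,0.3,0,0,0,0,0,0,0.3,0,0,0,0,0,0,0.3]

```text
clock: 9.85
tcp_pos: [0.4365, 0.2622, 0.0226]
orientation: [0.0, 0.707, 0.707, 0.0]
wrist_force: [0.5, 0.6, -0.4]
opening: 0.0574
grip_force: 0.0
```

>>> carry_out:
  commands: [0,0,0,0,0,0,0.3,0,0,0,0,0,0,0.3,0,0,0,0,0,0,0.3,0,0,0,0,0,0,0.3,0,0,0,0,0,0,0.3]

```text
clock: 10.35
tcp_pos: [0.4361, 0.262, 0.022]
orientation: [-0.0, 0.707, 0.707, -0.0]
wrist_force: [-1.1, 0.3, 2.5]
opening: 0.0382
grip_force: 15.0
```

>>> carry_out:
  commands: [0,0,-0.5,0,0,0,0.3,0,0,-1,0,0,0,0.3,0,0,-1,0,0,0,0.3,0.2,0.45,0,0,0,0,0.3,0.4,0.9,0,0,0,0,0.3]

```text
clock: 10.85
tcp_pos: [0.4702, 0.2771, 0.0858]
orientation: [0.0, 0.707, 0.707, 0.001]
wrist_force: [0.0, -0.4, -0.8]
opening: 0.038
grip_force: 15.0
```

>>> carry_out:
  commands: [0.4,0.9,0,0,0,0,0.3,0.4,0.9,0,0,0,0,0.3,0.4,0.9,0,0,0,0,0.3,0.4,0.9,0,0,0,0,0.3,0.4,0.9,0,0,0,0,0.3]

```text
clock: 11.35
tcp_pos: [0.5836, 0.3272, 0.0842]
orientation: [-0.0, 0.707, 0.707, -0.0]
wrist_force: [-1.3, 0.2, -0.4]
opening: 0.038
grip_force: 15.0
```

>>> carry_out:
  commands: [0.4,0.9,0,0,0,0,0.3,0.24,0.41,0,0,0,0,0.3,0,0,0,0,0,0,0.3,0,0,0,0,0,0,0.3]

```text
clock: 11.75
tcp_pos: [0.6148, 0.3426, 0.0839]
orientation: [-0.0, 0.707, 0.707, -0.001]
wrist_force: [-0.4, 0.2, -1.3]
opening: 0.038
grip_force: 15.0
```

>>> carry_out:
  commands: [0,0,0.6,0,0,0,0.3,0,0,0.6,0,0,0,0.3,0,0,0.5,0,0,0,0.3,0,0,0.2,0,0,0,0.3,0,0,0,0,0,0,0.3]

```text
clock: 12.25
tcp_pos: [0.6145, 0.3426, 0.0356]
orientation: [-0.0, 0.707, 0.707, -0.001]
wrist_force: [-0.4, -0.1, -2.2]
opening: 0.0378
grip_force: 15.0
```

>>> carry_out:
  commands: [0,0,0.05,0,0,0,0.3,0,0,0.02,0,0,0,0.3,0,0,0,0,0,0,0.5,0,0,0,0,0,0,0.7,0,0,0,0,0,0,1]

```text
clock: 12.75
tcp_pos: [0.6154, 0.3431, 0.0356]
orientation: [0.0, 0.707, 0.707, 0.0]
wrist_force: [-0.2, 0.1, 0.2]
opening: 0.0583
grip_force: 0.0
```

>>> carry_out:
  commands: [0,0,0,0,0,0,1,0,0,0,0,0,0,1,0,0,-0.5,0,0,0,1,0,0,-1,0,0,0,1,0,0,-1,0,0,0,1]

```text
clock: 13.25
tcp_pos: [0.6151, 0.3429, 0.0991]
orientation: [-0.0, 0.707, 0.707, -0.0]
wrist_force: [0.2, 1.0, -0.1]
opening: 0.0932
grip_force: 0.0
```

>>> carry_out:
  commands: [0,0,-1,0,0,0,1,-0.52,0,-0.5,0,0,0,1,-1,-0.1,0,0,0,0,1,-1,0,0,0,0,0,1,-1,0,0,0,0,0,1]

```text
clock: 13.75
tcp_pos: [0.6125, 0.2529, 0.1355]
orientation: [0.0, 0.707, 0.707, -0.0]
wrist_force: [0.3, -0.5, -0.4]
opening: 0.0942
grip_force: 0.0
```

>>> carry_out:
  commands: [-1,0,0,0,0,0,1,-1,0,0,0,0,0,1,-1,0,0,0,0,0,1,0,0,0,0,0,0,1,0,0,0,0,0,0,1]

```text
clock: 14.25
tcp_pos: [0.6127, 0.1787, 0.1354]
orientation: [0.0, 0.708, 0.707, -0.0]
wrist_force: [-0.5, 0.4, -0.7]
opening: 0.0937
grip_force: 0.0
```

```bash
python3 -c "
from h import *
im=snap('side','s_done',(80,270,170,400),3)"
```

```text
[0.6126 0.1798 0.1354]
```

View pics/s_done.png

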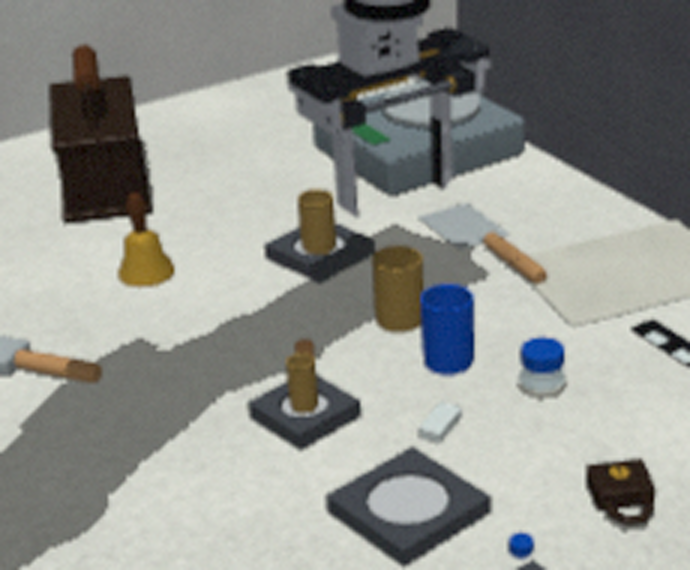

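The s cup stands in its recess (crop 317,222). Now the m cup (brass, 398,288), next to the blue one (447,328).

>>> carry_out:
  commands: [0,0,1,0,0,0,1,0,0,1,0,0,0,1,0,0,1,0,0,0,1,0,0,1,0,0,0,1,0,0,0.22,0,0,0,1]
  squeeze: 20

```text
clock: 14.8
tcp_pos: [0.6108, 0.1805, 0.027]
orientation: [-0.001, 0.707, 0.708, -0.002]
wrist_force: [-0.0, 0.0, -0.0]
opening: 0.0939
grip_force: 0.0
```

>>> carry_out:
  commands: [0,0,0,0,0,0,0.4,0,0,0,0,0,0,0.4,0,0,0,0,0,0,0.4,0,0,0,0,0,0,0.4,0,0,0,0,0,0,0.4]

```text
clock: 15.3
tcp_pos: [0.6131, 0.1801, 0.0304]
orientation: [0.0, 0.707, 0.707, 0.0]
wrist_force: [0.2, 0.9, -0.7]
opening: 0.0576
grip_force: 0.0
```

>>> carry_out:
  commands: [0,0,0,0,0,0,0.4,0,0,0,0,0,0,0.4,0,0,0,0,0,0,0.4,0,0,0,0,0,0,0.4]

```text
clock: 15.7
tcp_pos: [0.6128, 0.1801, 0.03]
orientation: [-0.0, 0.707, 0.707, 0.0]
wrist_force: [-1.9, 0.2, 6.2]
opening: 0.0491
grip_force: 20.0
```

>>> carry_out:
  commands: [0,0,-0.5,0,0,0,0.4,0,0,-1,0,0,0,0.4,0,0,-1,0,0,0,0.4,0,0,-1,0,0,0,0.4,0,0,-0.5,0,0,0,0.4]

```text
clock: 16.2
tcp_pos: [0.6135, 0.1802, 0.1324]
orientation: [0.001, 0.707, 0.707, 0.001]
wrist_force: [0.2, -0.1, -2.7]
opening: 0.049
grip_force: 20.0
```

>>> carry_out:
  commands: [-0.26,-0.47,0,0,0,0,0.4,-1,-0.6,0,0,0,0,0.4,-1,-0.6,0,0,0,0,0.4,-1,-0.6,0,0,0,0,0.4,-1,-0.6,0,0,0,0,0.4]

```text
clock: 16.7
tcp_pos: [0.54, 0.0725, 0.1296]
orientation: [-0.0, 0.707, 0.707, -0.0]
wrist_force: [1.4, -0.2, -2.8]
opening: 0.0486
grip_force: 20.0
```

>>> carry_out:
  commands: [-1,-0.6,0,0,0,0,0.4,-1,-0.6,0,0,0,0,0.4,-1,-0.6,0,0,0,0,0.4,-1,-0.6,0,0,0,0,0.4,-1,-0.6,0,0,0,0,0.4]

```text
clock: 17.2
tcp_pos: [0.465, -0.0525, 0.1297]
orientation: [-0.0, 0.707, 0.707, -0.0]
wrist_force: [0.7, 0.0, -1.8]
opening: 0.0487
grip_force: 20.0
```

>>> carry_out:
  commands: [-1,-0.6,0,0,0,0,0.4,0,0,0,0,0,0,0.4,0,0,0,0,0,0,0.4]

```text
clock: 17.5
tcp_pos: [0.4508, -0.0767, 0.1299]
orientation: [0.0, 0.708, 0.707, 0.0]
wrist_force: [-0.2, 0.6, -2.1]
opening: 0.0486
grip_force: 20.0
```

>>> carry_out:
  commands: [0,0,1,0,0,0,0.4,0,0,1,0,0,0,0.4,0,0,0.9,0,0,0,0.4,0,0,0.4,0,0,0,0.4,0,0,0.1,0,0,0,0.4]

```text
clock: 18.0
tcp_pos: [0.4507, -0.0758, 0.0439]
orientation: [-0.001, 0.707, 0.707, -0.001]
wrist_force: [0.4, 0.2, -2.5]
opening: 0.0492
grip_force: 20.0
```

>>> carry_out:
  commands: [0,0,0.08,0,0,0,0.4,0,0,0.04,0,0,0,0.4,0,0,0,0,0,0,0.4]

```text
clock: 18.3
tcp_pos: [0.4514, -0.0765, 0.0423]
orientation: [0.0, 0.707, 0.707, 0.0]
wrist_force: [-0.9, -0.2, -2.8]
opening: 0.0487
grip_force: 20.0
```

>>> carry_out:
  commands: [0,0,0.04,0,0,0,0.4,0,0,0,0,0,0,0.4,0,0,0,0,0,0,0.6,0,0,0,0,0,0,0.8,0,0,0,0,0,0,1]

```text
clock: 18.8
tcp_pos: [0.4512, -0.0765, 0.0409]
orientation: [0.0, 0.707, 0.707, 0.0]
wrist_force: [0.4, -0.4, -0.2]
opening: 0.0692
grip_force: 0.0
```

>>> carry_out:
  commands: [0,0,0,0,0,0,1,0,0,0,0,0,0,1,0,0,-0.5,0,0,0,1,0,0,-1,0,0,0,1,0,0,-1,0,0,0,1]

```text
clock: 19.3
tcp_pos: [0.4505, -0.0765, 0.1037]
orientation: [-0.0, 0.707, 0.707, -0.0]
wrist_force: [0.4, 0.1, -0.1]
opening: 0.0938
grip_force: 0.0
```

>>> carry_out:
  commands: [0,0,-1,0,0,0,1,0,0,-0.7,0,0,0,1,-1,0.55,0,0,0,0,1,-1,0.56,0,0,0,0,1,-1,0.56,0,0,0,0,1]

```text
clock: 19.8
tcp_pos: [0.4932, -0.1524, 0.146]
orientation: [0.0, 0.707, 0.707, 0.0]
wrist_force: [0.8, 0.5, 0.3]
opening: 0.0939
grip_force: 0.0
```

>>> carry_out:
  commands: [-1,0.56,0,0,0,0,1,-1,0.56,0,0,0,0,1,-1,0.56,0,0,0,0,1,-1,0.56,0,0,0,0,1,-1,0.56,0,0,0,0,1]

```text
clock: 20.3
tcp_pos: [0.5631, -0.2775, 0.1455]
orientation: [-0.0, 0.707, 0.707, -0.0]
wrist_force: [-0.1, 0.8, 0.4]
opening: 0.0936
grip_force: 0.0
```

>>> carry_out:
  commands: [-1,0.56,0,0,0,0,1,-1,0.56,0,0,0,0,1,-0.98,0.56,0,0,0,0,1,0,0,0,0,0,0,1,0,0,0,0,0,0,1]

```text
clock: 20.8
tcp_pos: [0.6043, -0.3512, 0.145]
orientation: [-0.0, 0.707, 0.707, -0.0]
wrist_force: [-0.3, -0.1, -0.9]
opening: 0.0937
grip_force: 0.0
```

```bash
python3 -c "
from h import *
im=snap('side','m_done',(140,340,220,480),2.8)"
```

```text
[ 0.6043 -0.3504  0.1452]
```

View pics/m_done.png

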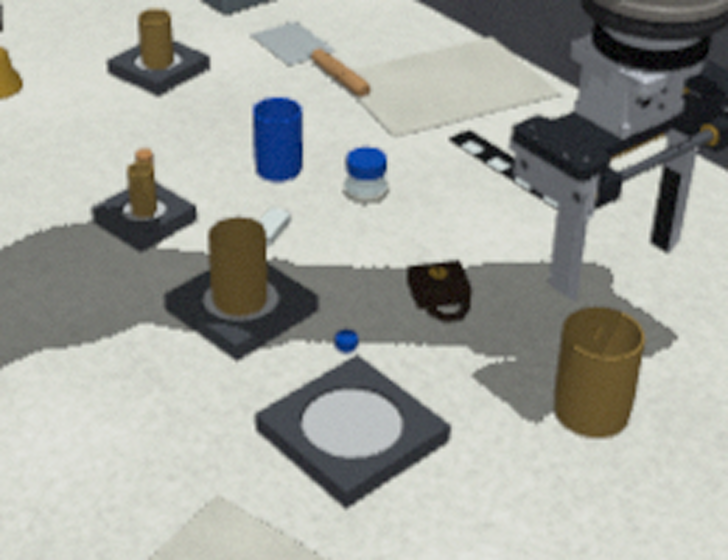

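The m cup stands in its recess (crop 238,268). The fingers straddle the l cup (600,370).

>>> carry_out:
  commands: [0,0,0.9,0,0,0,1,0,0,0.9,0,0,0,1,0,0,0.9,0,0,0,1,0,0,0.9,0,0,0,1,0,0,0.76,0,0,0,1]
  squeeze: 25

```text
clock: 21.35
tcp_pos: [0.6044, -0.3495, 0.0358]
orientation: [-0.0, 0.707, 0.708, 0.0]
wrist_force: [-0.0, 0.1, 0.2]
opening: 0.0937
grip_force: 0.0
```

>>> carry_out:
  commands: [0,0,0,0,0,0,0.5,0,0,0,0,0,0,0.5,0,0,0,0,0,0,0.5,0,0,0,0,0,0,0.5,0,0,0,0,0,0,0.5]

```text
clock: 21.85
tcp_pos: [0.6055, -0.3512, 0.0379]
orientation: [0.001, 0.707, 0.707, 0.0]
wrist_force: [1.7, -0.0, 6.6]
opening: 0.0621
grip_force: 25.0
```

>>> carry_out:
  commands: [0,0,0,0,0,0,0.5,0,0,0,0,0,0,0.5,0,0,0,0,0,0,0.5]

```text
clock: 22.15
tcp_pos: [0.6055, -0.3512, 0.0379]
orientation: [0.001, 0.707, 0.707, 0.0]
wrist_force: [0.7, 0.2, 7.0]
opening: 0.0624
grip_force: 25.0
```

>>> carry_out:
  commands: [0,0,-0.5,0,0,0,0.5,0,0,-1,0,0,0,0.5,0,0,-1,0,0,0,0.5,0.25,-0.45,0,0,0,0,0.5,0.5,-0.9,0,0,0,0,0.5]

```text
clock: 22.65
tcp_pos: [0.5717, -0.3327, 0.1006]
orientation: [0.001, 0.707, 0.707, 0.0]
wrist_force: [0.5, 0.3, -4.0]
opening: 0.0624
grip_force: 25.0
```

>>> carry_out:
  commands: [0.5,-0.9,0,0,0,0,0.5,0.5,-0.9,0,0,0,0,0.5,0.5,-0.9,0,0,0,0,0.5,0.5,-0.9,0,0,0,0,0.5,0.5,-0.9,0,0,0,0,0.5]

```text
clock: 23.15
tcp_pos: [0.4573, -0.2693, 0.0998]
orientation: [0.0, 0.707, 0.707, 0.0]
wrist_force: [0.2, -0.3, -2.2]
opening: 0.0621
grip_force: 25.0
```

>>> carry_out:
  commands: [0.5,-0.9,0,0,0,0,0.5,0,0,0,0,0,0,0.5,0,0,0,0,0,0,0.5,0,0,0,0,0,0,0.5]

```text
clock: 23.55
tcp_pos: [0.4367, -0.2576, 0.0997]
orientation: [0.0, 0.707, 0.707, 0.0]
wrist_force: [0.8, -0.2, -3.2]
opening: 0.0621
grip_force: 25.0
```

>>> carry_out:
  commands: [0,0,0.6,0,0,0,0.5,0,0,0.6,0,0,0,0.5,0,0,0.5,0,0,0,0.5,0,0,0.2,0,0,0,0.5,0,0,0,0,0,0,0.5]

```text
clock: 24.05
tcp_pos: [0.4358, -0.2572, 0.0511]
orientation: [-0.001, 0.707, 0.707, -0.0]
wrist_force: [0.1, -1.0, -2.7]
opening: 0.0625
grip_force: 25.0
```

>>> carry_out:
  commands: [0,0,0.05,0,0,0,0.5,0,0,0.03,0,0,0,0.5,0,0,0,0,0,0,0.5]

```text
clock: 24.35
tcp_pos: [0.4362, -0.2574, 0.0501]
orientation: [0.0, 0.707, 0.707, 0.0]
wrist_force: [0.3, 0.2, -2.3]
opening: 0.0624
grip_force: 25.0
```

>>> carry_out:
  commands: [0,0,0,0,0,0,0.7,0,0,0,0,0,0,0.8,0,0,0,0,0,0,1,0,0,0,0,0,0,1,0,0,0,0,0,0,1]

```text
clock: 24.85
tcp_pos: [0.436, -0.2573, 0.0498]
orientation: [-0.0, 0.707, 0.707, -0.0]
wrist_force: [-0.2, -0.2, 0.1]
opening: 0.0928
grip_force: 0.0
```

>>> carry_out:
  commands: [0,0,-0.5,0,0,0,1,0,0,-1,0,0,0,1,0,0,-1,0,0,0,1,0,0,-1,0,0,0,1,0,0,-1,0,0,0,1]

```text
clock: 25.35
tcp_pos: [0.4358, -0.2573, 0.1642]
orientation: [0.0, 0.707, 0.707, 0.0]
wrist_force: [0.8, 0.1, 0.2]
opening: 0.0943
grip_force: 0.0
```

>>> carry_out:
  commands: [0,1,-0.5,0,0,0,1,0,1,0,0,0,0,1,0,1,0,0,0,0,1,0,1,0,0,0,0,1,0,0,0,0,0,0,1]

```text
clock: 25.85
tcp_pos: [0.5386, -0.2565, 0.1754]
orientation: [0.0, 0.706, 0.708, 0.0]
wrist_force: [0.6, 0.4, 0.5]
opening: 0.094
grip_force: 0.0
```

```bash
python3 - <<'E'
from h import *
from scipy.optimize import least_squares
im=snap('side','end',(130,350,190,470),2.7);P=pts(im);C=-np.array(im["R"]).T@im["t"]
hsv=cv2.cvtColor(im["color"],cv2.COLOR_BGR2HSV);br=(hsv[...,0]>10)&(hsv[...,0]<32)&(hsv[...,1]>90)
B=dict(xs=(.4505,.091,.013,.05),s=(.615,.343,.019,.06),m=(.451,-.0765,.025,.072),l=(.435,-.257,.031,.084))
for k,(x,y,r,h) in B.items():
    m=br&(np.hypot(P[...,0]-x,P[...,1]-y)<r+.012)
    p=P[m];top=np.percentile(p[:,2],98);w=p[(p[:,2]>.022)&(p[:,2]<.012+h*.6)][:,:2]
    s=least_squares(lambda q:np.hypot(*(w-q).T)-r,[x,y],loss="soft_l1",f_scale=.002)
    print(k,"off mm",((s.x-[x,y])*1000).round(1),"top",top.round(4),"want",.012+h)
E
```

```text
[ 0.5367 -0.2569  0.1751]
xs off mm [ 1.4 -0.4] top 0.0619 want 0.062
s off mm [ 0.1 -2.3] top 0.072 want 0.072
m off mm [-0.2 -0.5] top 0.0843 want 0.08399999999999999
l off mm [1.  0.3] top 0.0956 want 0.096
```

View pics/end.png

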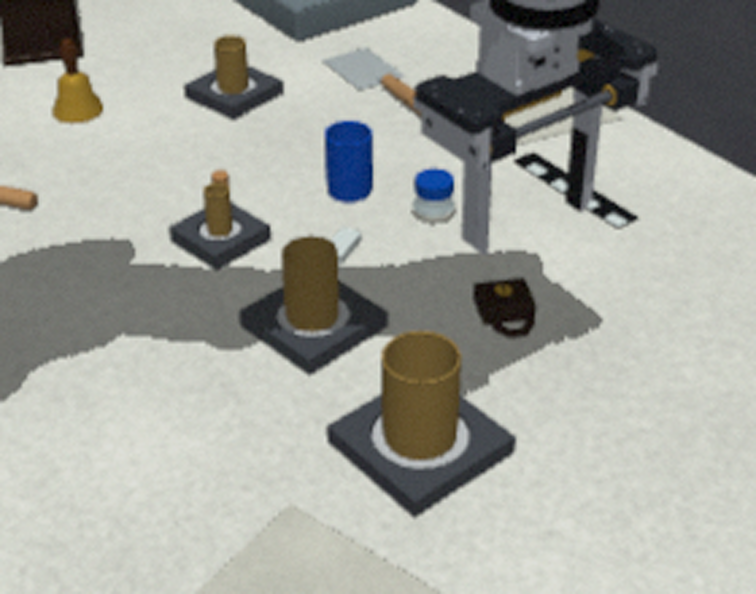

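All four cups stand upright and centred in their own recesses, at xs (218,210), s (231,66), m (310,285) and l (421,395). The bell and padlock look untouched. Handing in.

```bash
python3 -c "
from h import *
print(workorder.hand_in())"
```

```text
the job is handed in; nothing more can be done
None
```

All four brass cups are in their matching recesses, measured upright at floor height within about 3 mm of centre; the bell, padlock and blue cup were left alone, and the job was handed in at about 26 s, with no verdict returned.

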